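# Load the slide warmer and switch it on

## Robot

A 6-joint arm with a two-finger parallel gripper is mounted at the origin on the work surface. World frame = base frame: x ahead of the robot, y to its left, z up, the work surface at z = 0. Lengths are in m, angles in rad, forces in N, time in s.
With the tool pointing down it reaches from about 0.3 to 0.875 m from the base axis. Payload 6.4 kg.
Tool frame: the origin (TCP) lies at the very end of the fingers, on their centre line; the grasp point (between the pads) lies 19 mm behind it (tcp_to_grasp is the distance from the TCP to the grasp point, in m); x points along the fingers, y is the direction in which the jaws open and shut, and the axes are right-handed (so a half turn about x gives the same grasp; the last joint's range is limited). The gripper opens to 85 mm and grips with 20 to 120 N. Pads are 22 mm wide; open, the fingers measure 114 mm over their backs; the gripper's body (76 mm by 85 mm) begins 54 mm behind the grasp point. The pads swing forward as they close: fully open they stand 13 mm farther back than shut.
Start: joints at [-1.545, 0.181, 1.607, -0, 1.354, -0.206], TCP at [0.132, -0.56, 0.231] pointing down, gripper open.
Joint ranges: [-2.99, 2.99], [-0.89, 2.07], [0.3, 2.58], [-1.14, 4.28], [0, 2.63], [-3.12, 3.12]. Speed limits (rad/s): [2.57, 2.57, 3.01, 3.14, 3.14, 3.14].

## Interface

Orientations are given as a unit quaternion [w, x, y, z].
In Python, from plant import * gives the robot as it stands. The module is installed in compiled form; this text tells all that it offers.
- The arm moves only by the shell command python3 -m jog 'ROWS'. ROWS is JSON, a list of rows, each a list of 3 entries, a list of its own where there are three numbers: the turn, a rotation vector about the tool's x, y, z scaled (see below), then the shift along the tool's x, y, z scaled (see below), then the opening in per cent of the stroke, from 0 (shut) to 100 (fully open). A call has 1 to 8 rows; each row shifts and turns the commanded pose from where the row before left it, along the tool's axes as they then stand; what a row does not reach is not made up. The controller multiplies each number of a shift by 25 mm and each number of a turn by 4 degrees. A row lasts 1/12 s, in which the tool goes at most 41.7 mm and 7.16 degrees, less where a joint would pass 70% of its speed; a pose out of reach is approached as far as the arm can. A call with a number of a shift or a turn outside -1 to 1 is refused whole. A call with a gripper value outside its range is refused whole. The fingers move at their own pace and stop on an object; the grip force is fixed at half the most. Time passes only in rows, so rows that do not move let the fingers close. It gives the time, the measured TCP pose, the force and the opening at its end, in the units of the state.
- read_state(): the state, without advancing time (a new reading comes with each control period).
- grab_frame(name): name is "side" or "top"; returns a dict with "frame" (480x640x3 uint8, red, green, blue), "fovy" (degrees; the focal length in pixels is half the picture's height over the tangent of half this angle, whatever the lens; pixels are square), "cx", "cy" (the principal point, pixels), "R" (3x3) and "t" (3): a world point X has camera coordinates R X + t. Camera axes: x right, y down, z forward; pixel columns grow to the right and rows downward; lengths in m; the calibration is good to about 2 mm. A picture is of the moment at which its call begins. There is no depth.
- hand_in(): hands the job in, once; it reports no verdict.
The state is a dict: "clock": time; "qpos": joint angles; "joint_velocities": joint speeds; "effort": joint torques, N m; "tcp_pos": TCP position; "tool_rot": TCP orientation; "contact_force": force on the tool from outside, world axes, zero at the start; "ft_torque": the same for the moment, N m; "gripper_width": finger opening in m.
Only numpy, scipy, OpenCV 4.12 (cv2) and the standard library are available. Lean on these libraries where they do the work, as an engineer would, in place of code of your own. Each camera call takes 0.05 s, during which the arm holds its last target.

## Task

Set the slide carrier with the blue handle flat inside the frame of the slide warmer's hot plate, lengthwise like the frame, lowering it gently and keeping it level. Then push the selector knob in, turn it one position clockwise to the blue dot and no further, and let it spring fully out again. Leave everything else on the bench where it is.

Things in the scene. Friction and masses are not known exactly. Their poses are not given: they have to be found in the camera images.
- blue_handle (a point): Slide carrier to load, 80 to 170 g, flat on the bench at the start. White plate 62 x 86 x 6 mm with two glass slides (glass top 7 mm up) and an upright blue handle blade at its middle, 10 mm thick (x), 34 mm long (y), its top 42 mm above the carrier's underside. Point: on the blade's middle line, 30 mm above the underside; y along the blade and the plate's long side, z up.
- orange_handle (a point): Slide carrier, not to be moved. White plate 62 x 86 x 6 mm with two glass slides (glass top 7 mm up) and an upright orange handle blade at its middle, 10 mm thick (x), 34 mm long (y), its top 42 mm above the carrier's underside. Point: on the blade's middle line, 30 mm above the underside; y along the blade and the plate's long side, z up.
- green_handle (a point): Slide carrier, not to be moved. White plate 62 x 86 x 6 mm with two glass slides (glass top 7 mm up) and an upright green handle blade at its middle, 10 mm thick (x), 34 mm long (y), its top 42 mm above the carrier's underside. Point: on the blade's middle line, 30 mm above the underside; y along the blade and the plate's long side, z up.
- recess (a point): Hot plate of the slide warmer: bright flat field, 78 (x) by 102 mm (y) clear inside a dark frame 6 mm high and 6 mm wide, on the left of a fixed white housing 190 (x) x 300 (y) x 55 mm high. Point: centre of the field, on its surface (where the carrier's underside comes to rest); y along the long side of field and housing, z up.
- selector_grip (a point): Black push-to-turn knob on the right of the housing, axis vertical: a skirt disc 44 mm across and 5 mm thick carries a bar grip 42 mm long (x), 14 mm thick (y), 32 mm high. Point: on the axis, 22 mm above the skirt's top and 10 mm below the bar's top; it turns and sinks with the knob. x along the bar; a white pointer line marks its -x end.
- dial: Fixed grey disc under the knob, 88 mm across, 6 mm thick. Point: on the knob's axis, at the disc's underside on the housing. Coloured dots near its rim, 60 degrees apart, clockwise from above: white (small, at its -x side; the knob's pointer is there at the start), blue (large), yellow (small), red (small).
- selector (a joint): Turn of the knob in rad, growing clockwise seen from above: 0 white dot, 1.047 blue, 2.094 yellow, 3.142 red. Turning drag about 0.02 Nm. A lock holds it within about 0.05 of a dot unless it is pushed in.
- selector_push (a joint): How far the knob is pushed in (straight down), m: 0 out, 0.009 fully in, at its stop. A spring resists with 3 N at first, 9 N fully in. Locked when less than about 2 mm in; turns freely only when more than 7 mm in. It springs out by itself when let go at a dot; the notch draws it in from about 0.1 rad either side. Let go between dots, it stays in.
- mouse_c (a point): black and grey computer mouse, 100 x 58 x 32 mm; its centre. Not to be moved.
- slide_box_c (a point): closed blue slide box, 87 x 172 x 36 mm; its centre. Not to be moved.
- dropper_c (a point): small amber dropper bottle, 36 mm across and 75 mm high; its centre. Not to be moved.
- beaker_c (a point): clear beaker, 68 mm across and 85 mm high; its centre. Not to be moved.
- tip_rack_c (a point): pipette tip rack with yellow tips, 85 x 120 x 57 mm; its centre. Not to be moved.
- marker_c (a point): white marker pen with a red cap, 135 mm long (x), 14 mm across; lying on the bench; its middle. Not to be moved.
Things that resemble listed ones, but are neither listed nor needed, are in the scene too. What is shaped like the part that bears blue_handle but brown or red is not meant.

How it is judged:
By the outcome, as a careful person would: the job done as asked, in the order asked, and still so for the second after the job is handed in, with the robot touching nothing.
It also fails if it takes over 54 s, if anything falls off the work surface, if the arm or the gripper's body presses on something with over 40 N, if the wrist force passes 120 N, or if a joint passes its speed limit or range.

## Working session

There is one attempt and no reset: what is moved stays moved. The work goes in short steps, Python scripts to look and compute and a shell command to move; the robot and the scene stay as the last step left them, time stands still between calls to the robot, and variables do not carry over. Pictures are saved under pics/ and viewed, and the job is handed in when it is done.

```bash
mkdir -p pics
cat > h.py <<'E'
from plant import *
import numpy as np, cv2
def snap(n,f):
    d=grab_frame(n); cv2.imwrite(f,d["frame"][:,:,::-1]); 
    import pickle; pickle.dump(d,open(f"{n}.pkl","wb")); return d
def load(n):
    import pickle; return pickle.load(open(f"{n}.pkl","rb"))
def ray(d,u,v):
    f=240/np.tan(np.radians(d["fovy"])/2); R=np.array(d["R"]);t=np.array(d["t"])
    r=R.T@np.array([(u-d["cx"])/f,(v-d["cy"])/f,1.]); return -R.T@t,r
def atz(d,u,v,z):
    c,r=ray(d,u,v); return c+r*(z-c[2])/r[2]
def proj(d,X):
    f=240/np.tan(np.radians(d["fovy"])/2); p=np.array(d["R"])@np.array(X)+d["t"]; return p[0]/p[2]*f+d["cx"],p[1]/p[2]*f+d["cy"]
def crop(d,u0,v0,u1,v1,s,f):
    cv2.imwrite(f,cv2.resize(d["frame"][v0:v1,u0:u1,::-1],None,fx=s,fy=s,interpolation=cv2.INTER_CUBIC))
E
python3 - <<'E'
from h import *
for n in("top","side"):
    d=snap(n,f"pics/{n}0.png"); print(n,d["fovy"],d["cx"],d["cy"],ray(d,320,240))
print(read_state())
E
```

```text
top 51.36117026300857 328.40210049988934 233.9918657910777 (array([0.43336737, 0.02103598, 1.27639935]), array([ 0.09563157,  0.0223541 , -0.99538092]))
side 53.37263796002999 314.9082345115228 243.99778667427987 (array([ 0.35700711, -0.96224203,  0.66278174]), array([ 0.19105591,  0.85293733, -0.4859829 ]))
{'clock': 0.1, 'qpos': array([-1.54528201e+00,  1.81475212e-01,  1.60788924e+00,  5.69477693e-07,
        1.35377448e+00, -2.06284623e-01]), 'joint_velocities': array([ 1.02539057e-03,  2.87684475e-05, -3.12840292e-03,  4.73294707e-04,
       -1.91704056e-06, -4.85183567e-04]), 'effort': array([ 1.32381039e-03, -4.45873582e+01, -3.52235413e+01, -1.53811743e-04,
        4.14599053e-03,  1.08369667e-05]), 'tcp_pos': array([ 0.13210734, -0.55912563,  0.23047854]), 'tool_rot': array([ 0.08122544,  0.70241226,  0.08231433, -0.70231318]), 'contact_force': array([0.34833318, 0.14818509, 1.0767544 ]), 'ft_torque': array([-0.01362112,  0.03879994,  0.01293294]), 'gripper_width': 0.085572994184605}
```

View pics/top0.png

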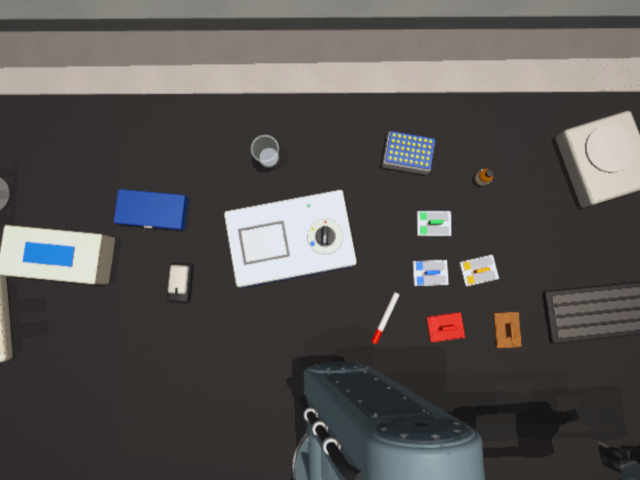

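View pics/side0.png

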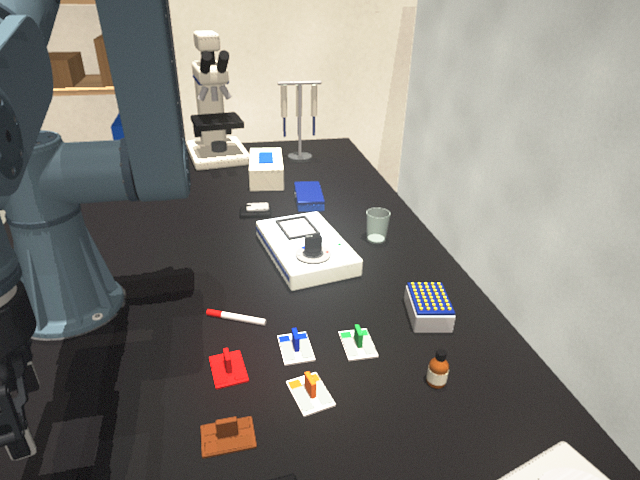

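The top view could offer these as the target: blue-handled carrier (431,273), orange (480,270), green (434,223), red (447,327) and brown (508,330). The blue slide box at (150,210) and the blue display at (48,254) aren't carriers. I choose (431,273), which is (296,345) in the side view, and check it in crops.

Run:
```python
from h import *
t=load("top");s=load("side")
a=cv2.resize(t["frame"][250:300,400:450,::-1],(400,400),interpolation=cv2.INTER_CUBIC)
b=cv2.resize(s["frame"][320:370,270:320,::-1],(400,400),interpolation=cv2.INTER_CUBIC)
cv2.imwrite("pics/c1.png",np.hstack([a,b]))
crop(t,220,180,360,290,5.7,"pics/c2.png")
crop(s,250,205,365,290,6.9,"pics/c3.png")
```

```text
(no output)
```

View pics/c1.png

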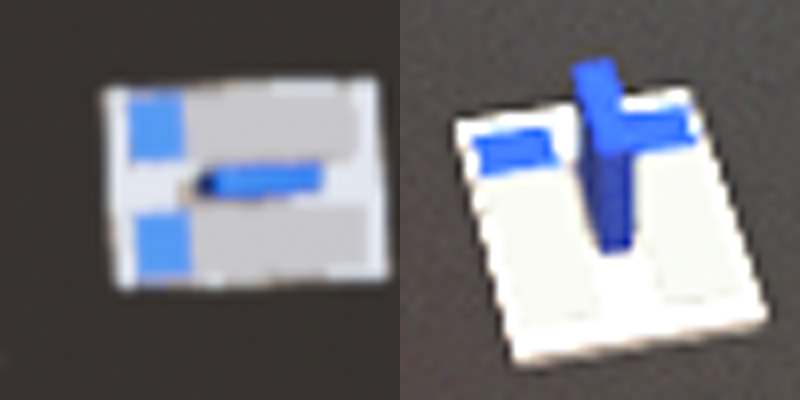

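View pics/c2.png

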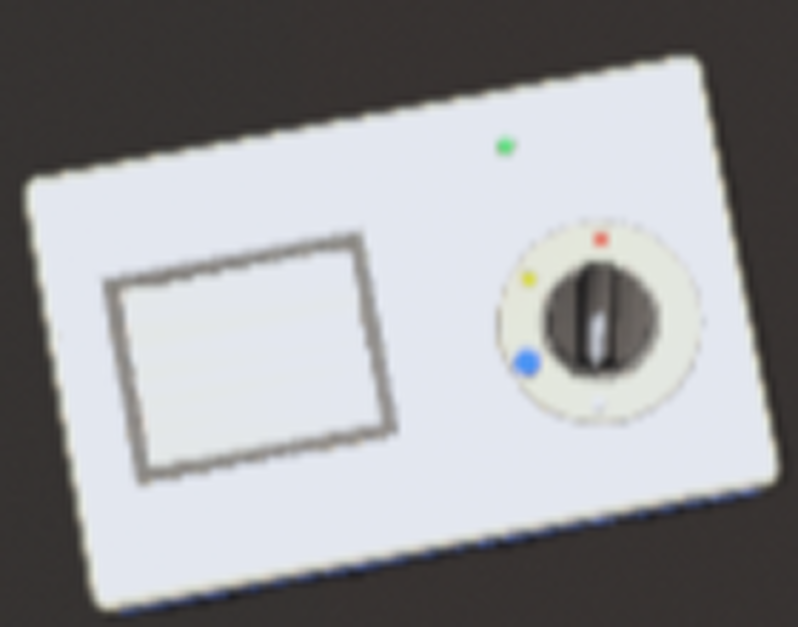

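View pics/c3.png

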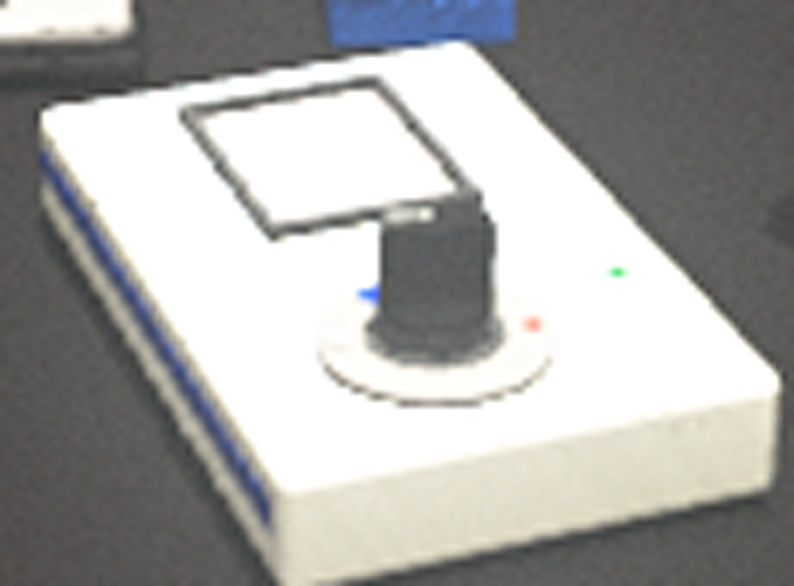

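The crops confirm it: a white plate with slides and a blue blade. The hot-plate frame is at about (264,243) and the knob at (325,236) in the top view. The pointer points down in the image, at the white dot, with the blue dot at (312,244).

Run:
```python
from h import *
np.set_printoptions(precision=4,suppress=True)
t=load("top");s=load("side")
def T(pts,sc,o,z,d=t): return np.array([atz(d,p[0]/sc+o[0]-.5+.5/sc,p[1]/sc+o[1]-.5+.5/sc,z) for p in pts])
def info(n,P):
    print(n,"c",P.mean(0),"edges",[round(np.linalg.norm(P[i]-P[(i+1)%4])*1e3,1) for i in range(4)],
     "ang01",np.degrees(np.arctan2(*(P[1]-P[0])[[1,0]])),"ang12",np.degrees(np.arctan2(*(P[2]-P[1])[[1,0]])),np.degrees(np.arctan2(*(P[2]-P[3])[[1,0]])))
info("carrier top",T([(105,90),(377,78),(390,280),(120,288)],8,(400,250),.006))
B=T([(205,185),(322,178)],8,(400,250),.042);print("blade top",B,B.mean(0))
# side: carrier corners crop (offset 400 in mosaic)
info("carrier side",T([(57,122),(288,90),(367,315),(115,362)],8,(270,320),.004,s))
info("bladetop side",T([(173,68),(210,60),(233,145),(200,155)],8,(270,320),.042,s))
info("housing",T([(28,180),(697,58),(777,480),(100,608)],5.7,(220,180),.055))
info("frame",T([(105,282),(360,234),(396,432),(143,482)],5.7,(220,180),.061))
info("frame side",T([(180,112),(378,78),(480,192),(275,238)],6.9,(250,205),.061,s))
for n,p,z in [("dial",(600,322),.061),("skirt",(601,321),.075),("bluedot",(526,362),.061),("white",(599,407),.061),("red",(601,239),.061),("yel",(529,279),.061),("bar far",(597,268),.105),("bar near",(597,370),.105)]: print(n,T([p],5.7,(220,180),z)[0])
# side: bar top centre ; dial bottom
for n,p,z in [("bar toptop near corner",(384,222),.107),("dial",(437,347),.061),("pointer",(408,214),.107)]: print(n,T([p],6.9,(250,205),z,s)[0])
```

```text
carrier top c [ 0.4715 -0.2307  0.006 ] edges [np.float64(86.5), np.float64(63.9), np.float64(85.3), np.float64(62.7)] ang01 -87.67381034575646 ang12 -177.96047078414804 -88.49496686743237
blade top [[ 0.4701 -0.2104  0.042 ]
 [ 0.4721 -0.2464  0.042 ]] [ 0.4711 -0.2284  0.042 ]
carrier side c [ 0.4748 -0.2328  0.004 ] edges [np.float64(61.7), np.float64(86.9), np.float64(63.2), np.float64(89.8)] ang01 1.7349248095491236 ang12 -87.52630223230818 4.402714356512383
bladetop side c [ 0.474  -0.2348  0.042 ] edges [np.float64(9.7), np.float64(32.8), np.float64(8.8), np.float64(33.6)] ang01 8.389090069011601 ang12 -89.53974196399459 14.343011309291185
housing c [0.5574 0.1225 0.055 ] edges [np.float64(295.7), np.float64(186.9), np.float64(294.7), np.float64(188.2)] ang01 -79.75844421339208 ang12 -169.7730488628658 -79.50640446816578
frame c [0.5452 0.1863 0.061 ] edges [np.float64(111.6), np.float64(87.0), np.float64(110.1), np.float64(87.9)] ang01 -79.46083087399032 ang12 -169.41579723460993 -78.99797027669895
frame side c [0.5474 0.1773 0.061 ] edges [np.float64(86.1), np.float64(106.7), np.float64(86.8), np.float64(112.3)] ang01 11.636731482199467 ang12 -78.5883633727264 15.353611593060847
dial [0.5597 0.0364 0.061 ]
skirt [0.5587 0.0358 0.075 ]
bluedot [0.5426 0.0682 0.061 ]
white [0.5231 0.037  0.061 ]
red [0.5957 0.0359 0.061 ]
yel [0.5785 0.0669 0.061 ]
bar far [0.5777 0.0371 0.105 ]
bar near [0.5352 0.0372 0.105 ]
bar toptop near corner [0.5435 0.0351 0.107 ]
dial [0.5609 0.0234 0.061 ]
pointer [0.5529 0.0394 0.107 ]
```

```bash
cat >> h.py <<'E'
from scipy.spatial.transform import Rotation as Ro
np.set_printoptions(precision=4,suppress=True)
def plan(P,jaw_deg,level=True):
    """needed: turn first (tool rotvec in units of 4deg), then shift in new tool axes, units of 25mm"""
    s=read_state(); q=s["tool_rot"]; R=Ro.from_quat([q[1],q[2],q[3],q[0]])
    j=np.radians(jaw_deg); y=np.array([np.cos(j),np.sin(j),0]); x=np.array([0,0,-1.]); 
    if y@R.as_matrix()[:,1]<0: print("note: jaw dir is >90deg off (half-turn alternative)")
    G=Ro.from_matrix(np.stack([x,y,np.cross(x,y)],1))
    rv=(R.inv()*G).as_rotvec(degrees=True)/4
    d=np.array(P)-s["tcp_pos"]
    print("t",round(s["clock"],2),"pos",s["tcp_pos"],"q",s["qpos"],"w",round(s["gripper_width"],4),"F",s["contact_force"])
    print("axes\n",R.as_matrix())
    print("TURN",rv,"\nSHIFT old axes",R.inv().apply(d)/.025,"\nSHIFT new axes",G.inv().apply(d)/.025)
E
python3 - <<'E'
from h import *
plan([.4725,-.231,.10],2)
plan([.4725,-.231,.10],182)
E
```

```text
t 0.1 pos [ 0.1321 -0.5591  0.2305] q [-1.5453  0.1815  1.6079  0.      1.3538 -0.2063] w 0.0856 F [0.3483 0.1482 1.0768]
axes
 [[-0.      0.2297 -0.9733]
 [ 0.0015 -0.9733 -0.2297]
 [-1.     -0.0015 -0.0003]]
TURN [-19.6797  -0.0187   0.015 ] 
SHIFT old axes [  5.2389  -9.6382 -16.2651] 
SHIFT new axes [  5.2191  14.0655 -12.6418]
note: jaw dir is >90deg off (half-turn alternative)
t 0.1 pos [ 0.1321 -0.5591  0.2305] q [-1.5453  0.1815  1.6079  0.      1.3538 -0.2063] w 0.0856 F [0.3483 0.1482 1.0768]
axes
 [[-0.      0.2297 -0.9733]
 [ 0.0015 -0.9733 -0.2297]
 [-1.     -0.0015 -0.0003]]
TURN [25.3203  0.0159  0.0197] 
SHIFT old axes [  5.2389  -9.6382 -16.2651] 
SHIFT new axes [  5.2191 -14.0655  12.6418]
```

```bash
python3 -m jog '[[[-1,0,0],[0.2,0,0],50],[[-1,0,0],[0.2,0,0],50],[[-1,0,0],[0.2,0,0],50],[[-1,0,0],[0.2,0,0],50],[[-1,0,0],[0.2,0,0],50],[[-1,0,0],[0.2,0,0],50],[[-1,0,0],[0.2,0,0],50],[[-1,0,0],[0.2,0,0],50]]'
python3 -m jog '[[[-1,0,0],[0.2,0,0],50],[[-1,0,0],[0.2,0,0],50],[[-1,0,0],[0.2,0,0],50],[[-1,0,0],[0.2,0,0],50],[[-1,0,0],[0.2,0,0],50],[[-1,0,0],[0.2,0,0],50],[[-1,0,0],[0.2,0,0],50],[[-1,0,0],[0.2,0,0],50]]'
python3 -m jog '[[[-1,0,0],[0,0,0],50],[[-1,0,0],[0,0,0],50],[[-1,0,0],[0,0,0],50],[[-0.68,0,0],[0,0,0],50]]'
python3 - <<'E'
from h import *
plan([.4725,-.231,.10],2)
E
```

```text
clock: 0.77
tcp_pos: [0.1321, -0.5593, 0.1905]
tool_rot: [0.273, 0.652, 0.274, -0.652]
contact_force: [-0.4, -0.5, -0.3]
gripper_width: 0.0428
clock: 1.43
tcp_pos: [0.1321, -0.5592, 0.1505]
tool_rot: [0.442, 0.552, 0.443, -0.551]
contact_force: [0.5, 0.1, 0.7]
gripper_width: 0.0425
clock: 1.77
tcp_pos: [0.1321, -0.5592, 0.1507]
tool_rot: [0.509, 0.491, 0.51, -0.49]
contact_force: [-0.0, 0.0, 0.3]
gripper_width: 0.0426
t 1.77 pos [ 0.1321 -0.5592  0.1507] q [-1.5453  0.2646  1.6785  0.      1.1998 -1.5837] w 0.0426 F [-0.0148  0.0368  0.2738]
axes
 [[-0.      0.9993  0.0384]
 [ 0.0012  0.0384 -0.9993]
 [-1.      0.     -0.0012]]
TURN [ 0.0506 -0.0172 -0.0004] 
SHIFT old axes [  2.0433  14.11   -12.592 ] 
SHIFT new axes [  2.0277  14.0655 -12.6443]
```

```bash
python3 -m jog '[[[0.05,0,0],[0,0.88,-0.79],50],[[0,0,0],[0,0.88,-0.79],50],[[0,0,0],[0,0.88,-0.79],50],[[0,0,0],[0,0.88,-0.79],50],[[0,0,0],[0,0.88,-0.79],50],[[0,0,0],[0,0.88,-0.79],50],[[0,0,0],[0,0.88,-0.79],50],[[0,0,0],[0,0.88,-0.79],50]]'
python3 -m jog '[[[0,0,0],[0.2,0.88,-0.79],50],[[0,0,0],[0.2,0.88,-0.79],50],[[0,0,0],[0.2,0.88,-0.79],50],[[0,0,0],[0.2,0.88,-0.79],50],[[0,0,0],[0.2,0.88,-0.79],50],[[0,0,0],[0.2,0.88,-0.79],50],[[0,0,0],[0.2,0.88,-0.79],50],[[0,0,0],[0.2,0.86,-0.79],50]]'
python3 - <<'E'
from h import *
plan([.4725,-.231,.07],2)
d=snap("side","pics/s1.png");t=snap("top","pics/t1.png"); crop(d,210,230,370,350,5,"pics/s1c.png")
E
```

```text
clock: 2.43
tcp_pos: [0.3037, -0.3947, 0.151]
tool_rot: [0.508, 0.492, 0.508, -0.492]
contact_force: [0.9, -1.1, 0.1]
gripper_width: 0.0428
clock: 3.1
tcp_pos: [0.4742, -0.2313, 0.1108]
tool_rot: [0.508, 0.492, 0.508, -0.492]
contact_force: [-0.2, 0.3, 0.5]
gripper_width: 0.0427
t 3.1 pos [ 0.4742 -0.2313  0.1108] q [-0.679   0.2207  1.825   0.      1.0964 -0.7105] w 0.0427 F [-0.2019  0.2841  0.4691]
axes
 [[-0.0004  0.9995  0.0315]
 [ 0.0003  0.0315 -0.9995]
 [-1.     -0.0004 -0.0003]]
TURN [-0.0489 -0.005   0.0057] 
SHIFT old axes [ 1.6303 -0.0653 -0.0125] 
SHIFT new axes [ 1.6302 -0.0659 -0.0133]
```

View pics/s1.png

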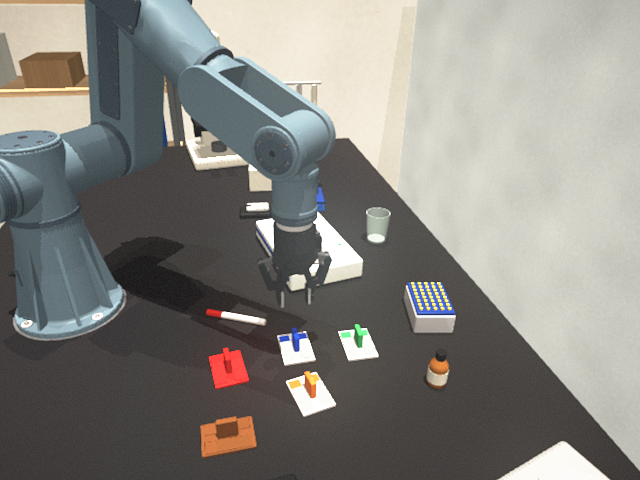

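View pics/t1.png

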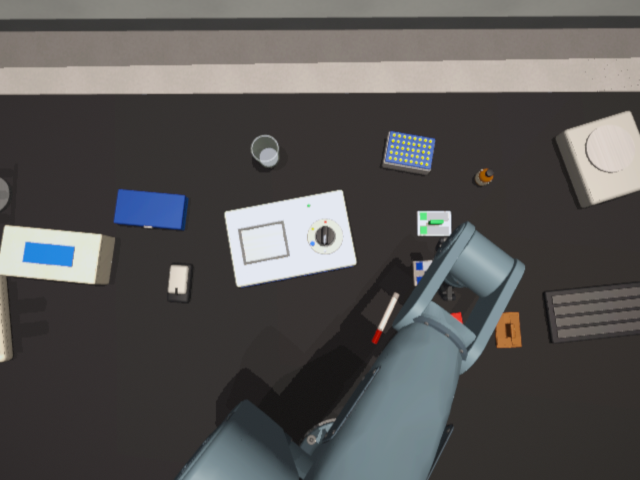

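Side view: the fingertips at (283,303) and (310,301) straddle the blue blade in x and hang above it. I compare them with the projected TCP.

Run:
```python
from h import *
d=load("side");crop(d,255,255,335,365,5.4,"pics/s1d.png")
for x in(.4742-.025,.4742,.4742+.025): print([proj(d,[x,-.2313,z]) for z in(.111,.117)])
print(proj(d,[.473,-.232,.042]))
```

```text
[(np.float64(281.7667557909389), np.float64(305.04325929609047)), (np.float64(281.7110719130781), np.float64(302.49830962876257))]
[(np.float64(294.7111219580266), np.float64(303.6561414905584)), (np.float64(294.6977155384985), np.float64(301.11923595249385))]
[(np.float64(307.5289060058367), np.float64(302.28258822030335)), (np.float64(307.55695355166137), np.float64(299.75369169392087))]
(np.float64(294.31973352353856), np.float64(331.99017911894686))
```

View pics/s1d.png

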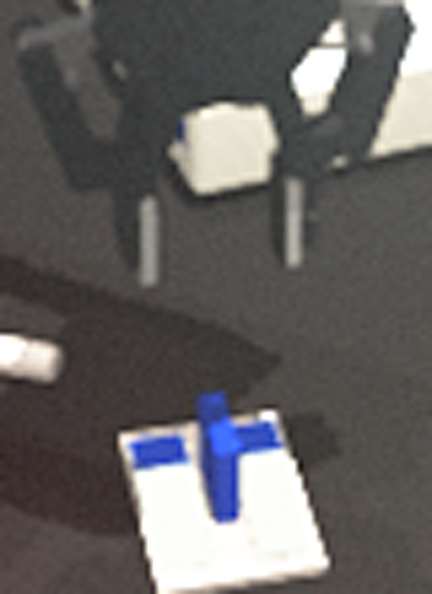

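```bash
python3 -m jog '[[[0,0,0],[0.5,-0.09,-0.03],50],[[0,0,0],[0.5,0,0],50],[[0,0,0],[0.5,0,0],50],[[0,0,0],[0.5,0,0],50],[[0,0,0],[0.5,0,0],50],[[0,0,0],[0.5,0,0],50],[[0,0,0],[0.4,0,0],50]]'
python3 -m jog '[[[0,0,0],[0.3,0,0],50],[[0,0,0],[0.21,0,0],50],[[0,0,0],[0,0,0],50],[[0,0,0],[0,0,0],50]]'
python3 - <<'E'
from h import *
plan([.472,-.2305,.013],2)
d=snap("side","pics/s2.png");crop(d,250,290,340,370,6,"pics/s2c.png")
E
```

```text
clock: 3.78
tcp_pos: [0.4704, -0.2321, 0.0252]
tool_rot: [0.507, 0.492, 0.508, -0.492]
contact_force: [0.8, -0.3, -0.1]
gripper_width: 0.0425
clock: 4.12
tcp_pos: [0.4712, -0.2321, 0.0136]
tool_rot: [0.508, 0.492, 0.508, -0.492]
contact_force: [0.2, -0.9, 0.2]
gripper_width: 0.0426
t 4.12 pos [ 0.4712 -0.2321  0.0136] q [-0.6839  0.3811  1.863  -0.      0.8976 -0.7153] w 0.0426 F [ 0.2418 -0.9207  0.1891]
axes
 [[-0.0001  0.9995  0.0314]
 [ 0.      0.0314 -0.9995]
 [-1.     -0.0001 -0.    ]]
TURN [-0.0503 -0.0005  0.0014] 
SHIFT old axes [ 0.0232  0.0353 -0.0641] 
SHIFT new axes [ 0.0232  0.0356 -0.064 ]
```

View pics/s2c.png

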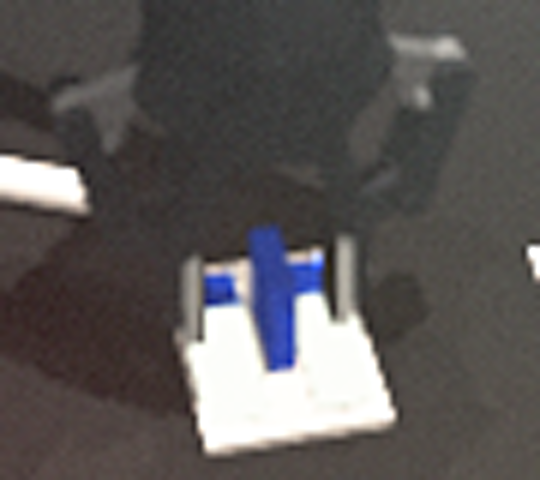

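The blade (crop (272,300)) stands centred between the fingers (192,300) and (343,280). I close now, then lift a little.

```bash
python3 -m jog '[[[0,0,0],[0,0,-0.05],20],[[0,0,0],[0,0,0],10],[[0,0,0],[0,0,0],0],[[0,0,0],[0,0,0],0],[[0,0,0],[0,0,0],0],[[0,0,0],[0,0,0],0],[[0,0,0],[0,0,0],0]]'
python3 -m jog '[[[0,0,0],[-0.2,0,0],0],[[0,0,0],[-0.4,0,0],0],[[0,0,0],[-0.4,0,0],0],[[0,0,0],[-0.4,0,0],0],[[0,0,0],[-0.4,0,0],0],[[0,0,0],[-0.4,0,0],0],[[0,0,0],[-0.2,0,0],0],[[0,0,0],[0,0,0],0]]'
python3 - <<'E'
from h import *
plan([.5455,.185,.15],10.4)
d=snap("side","pics/s3.png");crop(d,210,230,370,350,5,"pics/s3c.png")
E
```

```text
clock: 4.75
tcp_pos: [0.4717, -0.231, 0.0142]
tool_rot: [0.508, 0.492, 0.507, -0.492]
contact_force: [0.7, 1.7, 6.2]
gripper_width: 0.009
clock: 5.42
tcp_pos: [0.4721, -0.2315, 0.0754]
tool_rot: [0.509, 0.492, 0.507, -0.492]
contact_force: [0.4, -0.4, -1.1]
gripper_width: 0.0089
t 5.42 pos [ 0.4721 -0.2315  0.0754] q [-0.6818  0.2705  1.8491  0.      1.0188 -0.7134] w 0.0089 F [ 0.3511 -0.4073 -1.1319]
axes
 [[ 0.0025  0.9995  0.0315]
 [-0.002   0.0315 -0.9995]
 [-1.      0.0024  0.002 ]]
TURN [-2.1485  0.0318 -0.0321] 
SHIFT old axes [ -3.009    3.4665 -16.5525] 
SHIFT new axes [ -2.9834   5.8949 -15.8558]
```

View pics/s3c.png

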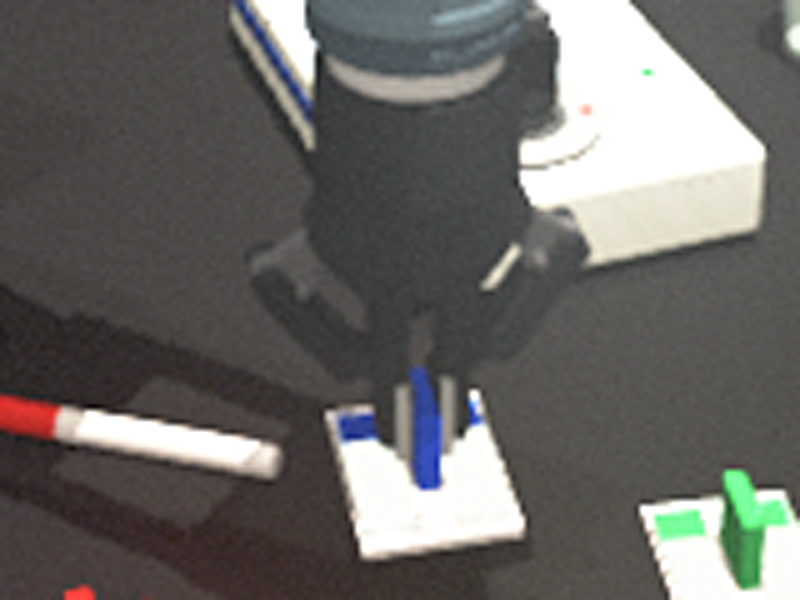

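The carrier is held by its blade, level (crop plate (425,480)). I lift to z 0.16, turn, then carry it across.

```bash
python3 -m jog '[[[0,0,0],[-0.4,0,0],0],[[0,0,0],[-0.6,0,0],0],[[-0.4,0,0],[-0.6,0,0],0],[[-0.5,0,0],[-0.6,0,0],0],[[-0.5,0,0],[-0.6,0,0],0],[[-0.4,0,0],[-0.4,0,0],0],[[-0.35,0,0],[-0.2,0,0],0],[[0,0,0],[0,0,0],0]]'
python3 - <<'E'
from h import *
plan([.5455,.185,.16],10.4)
E
```

```text
clock: 6.13
tcp_pos: [0.4716, -0.2311, 0.1597]
tool_rot: [0.544, 0.452, 0.543, -0.452]
contact_force: [-0.1, 0.3, -0.8]
gripper_width: 0.0085
t 6.13 pos [ 0.4716 -0.2311  0.1597] q [-0.6818  0.1465  1.7999 -0.      1.1934 -0.8645] w 0.0085 F [-0.0783  0.2934 -0.7523]
axes
 [[ 0.0014  0.9834  0.1816]
 [-0.0011  0.1816 -0.9834]
 [-1.      0.0012  0.0014]]
TURN [ 0.0165  0.0196 -0.0167] 
SHIFT old axes [ -0.0258   5.9299 -15.8298] 
SHIFT new axes [ -0.011    5.9117 -15.8366]
```

```bash
python3 -m jog '[[[0,0,0],[0,0.12,-0.32],0],[[0,0,0],[0,0.24,-0.64],0],[[0,0,0],[0,0.3,-0.8],0],[[0,0,0],[0,0.3,-0.8],0],[[0,0,0],[0,0.3,-0.8],0],[[0,0,0],[0,0.3,-0.8],0],[[0,0,0],[0,0.3,-0.8],0],[[0,0,0],[0,0.3,-0.8],0]]'
python3 -m jog '[[[0,0,0],[0,0.3,-0.8],0],[[0,0,0],[0,0.3,-0.8],0],[[0,0,0],[0,0.3,-0.8],0],[[0,0,0],[0,0.3,-0.8],0],[[0,0,0],[0,0.3,-0.8],0],[[0,0,0],[0,0.3,-0.8],0],[[0,0,0],[0,0.3,-0.8],0],[[0,0,0],[0,0.3,-0.8],0]]'
python3 -m jog '[[[0,0,0],[0,0.3,-0.8],0],[[0,0,0],[0,0.3,-0.8],0],[[0,0,0],[0,0.3,-0.8],0],[[0,0,0],[0,0.3,-0.8],0],[[0,0,0],[0,0.24,-0.6],0],[[0,0,0],[0,0.12,-0.27],0],[[0,0,0],[0,0,0],0],[[0,0,0],[0,0,0],0]]'
python3 - <<'E'
from h import *
plan([.5455,.185,.16],10.4)
d=snap("side","pics/s4.png");crop(d,225,130,385,250,5,"pics/s4c.png")
t=snap("top","pics/t4.png");crop(t,220,150,380,270,5,"pics/t4c.png")
E
```

```text
clock: 6.8
tcp_pos: [0.4974, -0.0774, 0.1572]
tool_rot: [0.542, 0.453, 0.544, -0.453]
contact_force: [-0.5, -0.5, -0.5]
gripper_width: 0.0091
clock: 7.47
tcp_pos: [0.5272, 0.0906, 0.1572]
tool_rot: [0.542, 0.452, 0.544, -0.453]
contact_force: [0.6, 0.1, -1.3]
gripper_width: 0.0091
clock: 8.13
tcp_pos: [0.5476, 0.1959, 0.1576]
tool_rot: [0.543, 0.452, 0.544, -0.453]
contact_force: [0.1, -0.7, -0.8]
gripper_width: 0.009
t 8.13 pos [0.5476 0.1959 0.1576] q [ 0.1398  0.2713  1.6546 -0.0004  1.2175 -0.0422] w 0.009 F [ 0.0778 -0.6539 -0.786 ]
axes
 [[-0.0018  0.9835  0.1811]
 [-0.0006  0.1811 -0.9835]
 [-1.     -0.0019  0.0003]]
TURN [0.009  0.0042 0.0265] 
SHIFT old axes [-0.0953 -0.1605  0.4146] 
SHIFT new axes [-0.0957 -0.1601  0.4146]
```

View pics/s4c.png

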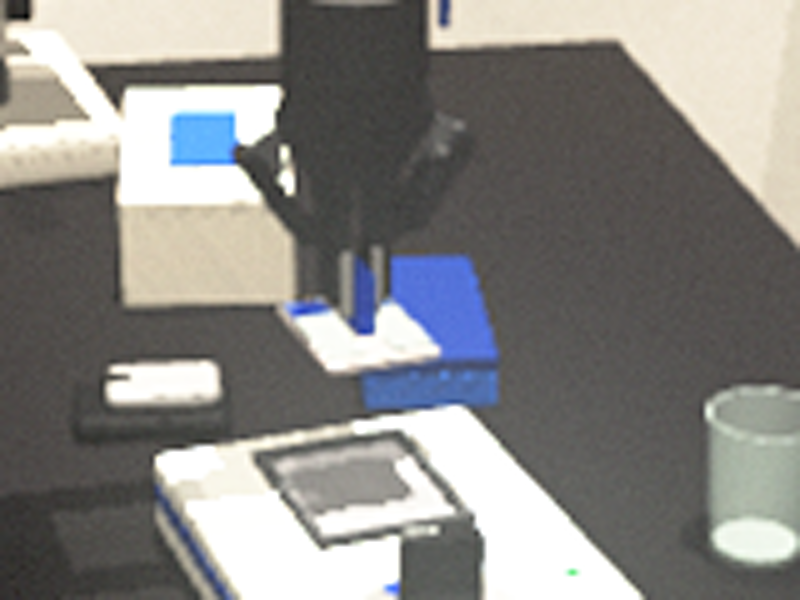

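View pics/t4c.png

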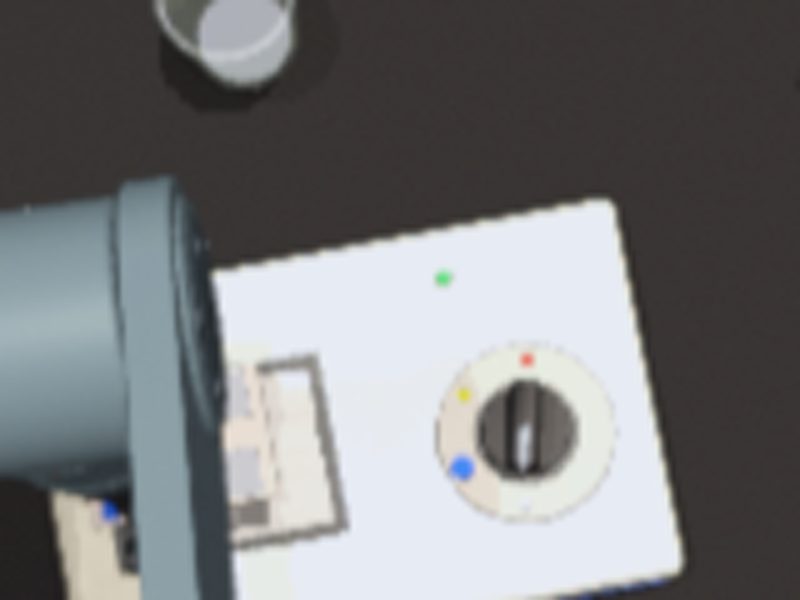

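Run:
```python
from h import *
s=load("side")
for nm,z,pts in [("plate top",.1576-.0135+.006,[(284,306),(395,298),(440,350),(332,368)]),("plate noslip check near bottom",.144,[(330,374),(438,355)]),("frame",.061,[(255,453),(404,430),(473,510),(326,546)])]:
    P=np.array([atz(s,p[0]/5+225-.4,p[1]/5+130-.4,z) for p in pts]); print(nm,P.mean(0),"\n",P)
```

```text
plate top [0.5488 0.1845 0.1501] 
 [[0.5122 0.2225 0.1501]
 [0.5733 0.2237 0.1501]
 [0.5843 0.1524 0.1501]
 [0.5254 0.1394 0.1501]]
plate noslip check near bottom [0.555  0.1525 0.144 ] 
 [[0.5253 0.1454 0.144 ]
 [0.5847 0.1596 0.144 ]]
frame [0.5488 0.18   0.061 ] 
 [[0.4948 0.2261 0.061 ]
 [0.5821 0.241  0.061 ]
 [0.601  0.1396 0.061 ]
 [0.5175 0.1134 0.061 ]]
```

```bash
python3 -m jog '[[[0,0,0],[0,-0.06,0.17],0],[[0,0,0.02],[0.3,-0.06,0.17],0],[[0,0,0],[0.5,0,0],0],[[0,0,0],[0.5,0,0],0],[[0,0,0],[0.5,0,0],0],[[0,0,0],[0.5,0,0],0],[[0,0,0],[0.4,0,0],0],[[0,0,0],[0.2,0,0],0]]'
python3 -m jog '[[[0,0,0],[0,0,0],0],[[0,0,0],[0,0,0],0]]'
python3 - <<'E'
from h import *
plan([.5462,.187,.085],10.4)
d=snap("side","pics/s5.png");crop(d,250,160,350,250,7,"pics/s5c.png")
t=snap("top","pics/t5.png");crop(t,210,170,330,270,6,"pics/t5c.png")
E
```

```text
clock: 8.9
tcp_pos: [0.5457, 0.187, 0.0834]
tool_rot: [0.543, 0.452, 0.544, -0.453]
contact_force: [0.5, -0.2, -1.2]
gripper_width: 0.0092
clock: 9.07
tcp_pos: [0.547, 0.1872, 0.0857]
tool_rot: [0.543, 0.453, 0.543, -0.452]
contact_force: [-0.1, -0.8, -1.5]
gripper_width: 0.0088
t 9.07 pos [0.547  0.1872 0.0857] q [ 0.1245  0.3574  1.7075  0.0001  1.0758 -0.0573] w 0.0088 F [-0.1002 -0.8072 -1.5012]
axes
 [[ 0.0008  0.9835  0.1807]
 [ 0.0002  0.1807 -0.9835]
 [-1.      0.0009 -0.0001]]
TURN [ 0.0026 -0.0009 -0.0125] 
SHIFT old axes [ 0.029  -0.0324  0.0022] 
SHIFT new axes [ 0.029  -0.0324  0.0022]
```

View pics/s5c.png

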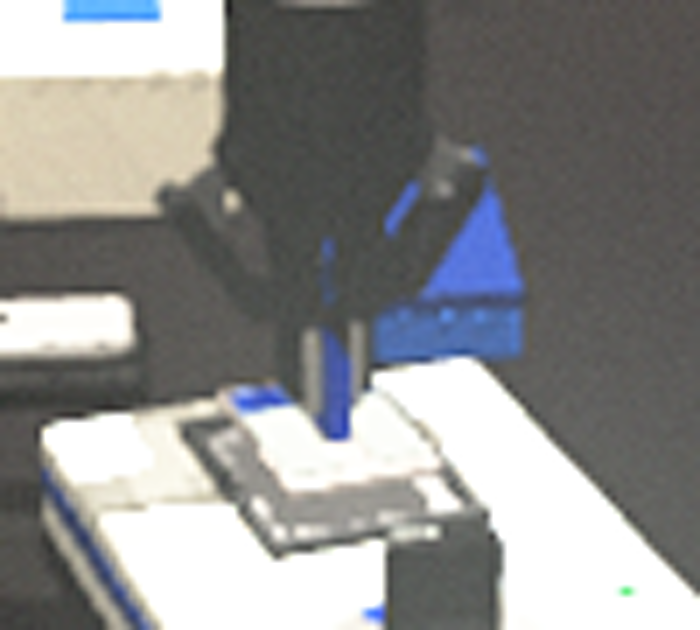

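View pics/t5c.png

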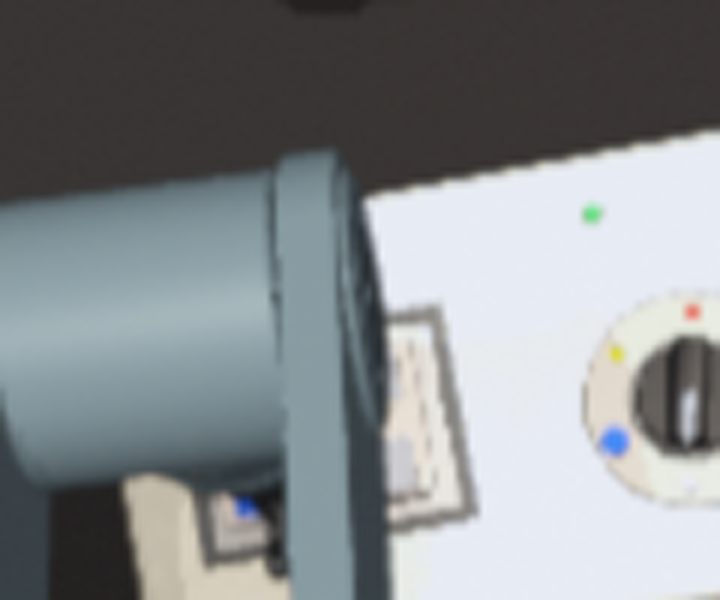

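Run:
```python
from h import *
t=load("top");crop(t,235,215,295,270,13,"pics/t5d.png")
s=load("side");crop(s,270,205,325,243,14,"pics/s5d.png")
```

```text
(no output)
```

View pics/t5d.png

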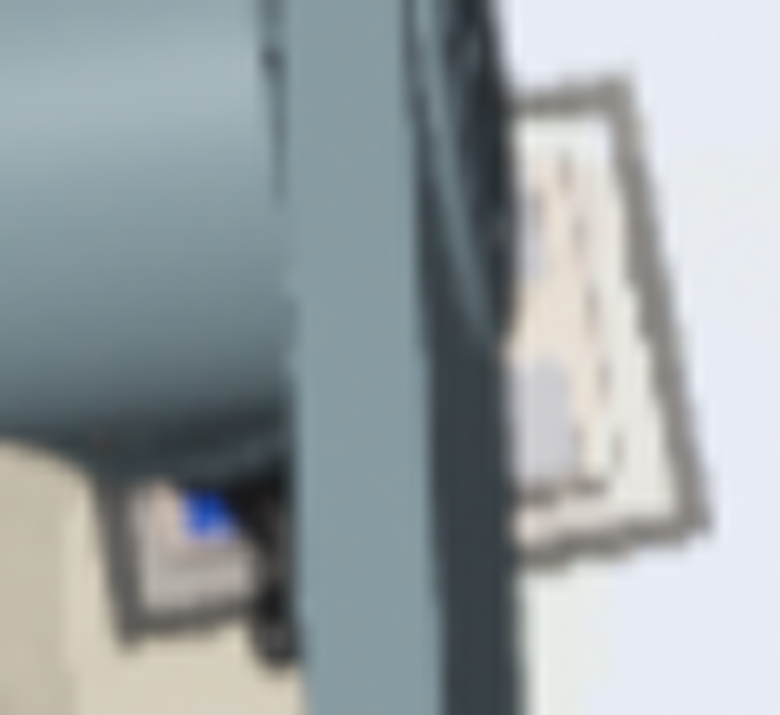

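View pics/s5d.png

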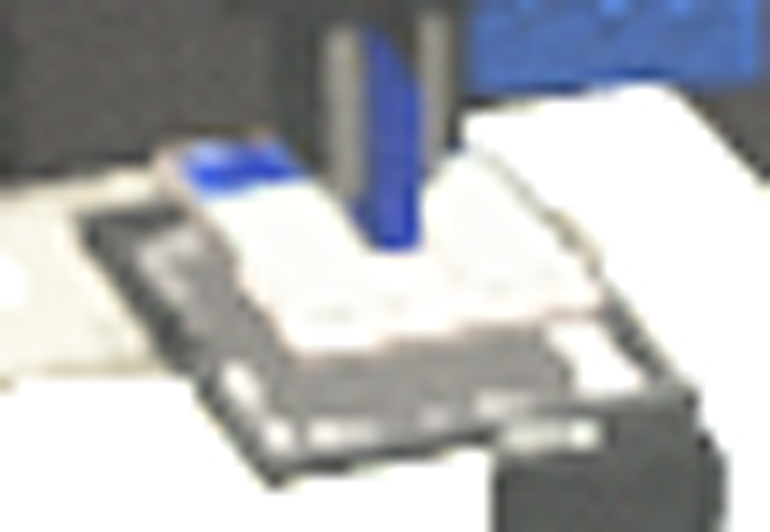

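Run:
```python
from h import *
t=load("top");s=load("side");a=np.radians(10.4)
H=np.array([[np.cos(a),np.sin(a)],[-np.sin(a),np.cos(a)]])
f=lambda d,p,sc,o,z:H@atz(d,p[0]/sc+o[0]-.46,p[1]/sc+o[1]-.46,z)[:2]
g=lambda p,z:f(t,p,13,(235,215),z); k=lambda p,z:f(s,p,14,(270,205),z)
c=H@np.array([.547,.1872]); print("tcp",c)
fi=g((680,515),.061);fo=g((708,530),.061);fl=g((130,645),.061);ft=g((628,75),.061)
print("frame centre est top: inner",fi+[.039,.051],"outer",fo+[.045,.057],"outer left",fl+[.045,-.057],"outer topright",ft+[-.045,.057])
for z in(.072,.0775):print("plate corner",g((620,487),z)+[.031,.043])
print("right edge y",g((560,150),.0775)+[0,.043])
print("side frame", k((275,487),.061)+[.045,.057],k((85,215),.061)+[.045,-.057],k((690,385),.061)+[-.045,.057])
print("side plate", k((300,346),.0775)+[.031,.043],k((163,150),.0775)+[.031,-.043],k((603,297),.0775)+[-.031,.043])
```

```text
tcp [0.5718 0.0854]
frame centre est top: inner [0.5696 0.085 ] outer [0.5719 0.0864] outer left [0.5706 0.0827] outer topright [0.5695 0.0862]
plate corner [0.5679 0.0863]
plate corner [0.5674 0.0858]
right edge y [0.6004 0.0859]
side frame [0.572 0.073] [0.5731 0.0778] [0.5695 0.0838]
side plate [0.5706 0.0807] [0.5727 0.0824] [0.5693 0.0799]
```

The plate sits within about 3 mm of the frame's centre in both views, and the margin is 8 mm. I lower it slowly.

```bash
python3 -m jog '[[[0,0,0],[0.1,0,0],0],[[0,0,0],[0.1,0,0],0],[[0,0,0],[0.1,0,0],0],[[0,0,0],[0.1,0,0],0],[[0,0,0],[0.06,0,0],0],[[0,0,0],[0.04,0,0],0],[[0,0,0],[0,0,0],0]]'
python3 -m jog '[[[0,0,0],[0.04,0,0],0],[[0,0,0],[0.04,0,0],0],[[0,0,0],[0,0,0],0]]'
```

```text
clock: 9.75
tcp_pos: [0.5468, 0.1871, 0.0732]
tool_rot: [0.543, 0.453, 0.543, -0.452]
contact_force: [-0.1, -0.6, -0.4]
gripper_width: 0.0089
clock: 10.0
tcp_pos: [0.547, 0.1871, 0.0714]
tool_rot: [0.544, 0.453, 0.543, -0.452]
contact_force: [0.1, 0.9, -0.4]
gripper_width: 0.009
```

```bash
python3 -m jog '[[[0,0,0],[0.03,0,0],0],[[0,0,0],[0.03,0,0],0],[[0,0,0],[0,0,0],0]]'
python3 -m jog '[[[0,0,0],[0.02,0,0],0],[[0,0,0],[0,0,0],0]]'
```

```text
clock: 10.25
tcp_pos: [0.547, 0.187, 0.0699]
tool_rot: [0.544, 0.453, 0.543, -0.452]
contact_force: [-0.6, -0.2, -1.2]
gripper_width: 0.0089
clock: 10.42
tcp_pos: [0.547, 0.1871, 0.0695]
tool_rot: [0.544, 0.453, 0.543, -0.452]
contact_force: [0.8, -0.1, -0.6]
gripper_width: 0.009
```

```bash
python3 -m jog '[[[0,0,0],[0.02,0,0],0],[[0,0,0],[0.02,0,0],0],[[0,0,0],[0,0,0],0]]'
python3 -m jog '[[[0,0,0],[0.02,0,0],0],[[0,0,0],[0,0,0],0]]'
```

```text
clock: 10.67
tcp_pos: [0.5471, 0.1871, 0.0693]
tool_rot: [0.544, 0.453, 0.543, -0.452]
contact_force: [-2.7, 0.2, 5.2]
gripper_width: 0.0089
clock: 10.83
tcp_pos: [0.5471, 0.1871, 0.0693]
tool_rot: [0.544, 0.453, 0.543, -0.452]
contact_force: [-4.5, -0.7, 9.0]
gripper_width: 0.0092
```

The carrier rests on the field: contact at TCP z 0.0693, against 0.0692 expected. I relax the push slightly, open partway and rise.

```bash
python3 -m jog '[[[0,0,0],[-0.03,0,0],0],[[0,0,0],[0,0,0],0],[[0,0,0],[0,0,0],8],[[0,0,0],[0,0,0],20],[[0,0,0],[0,0,0],35],[[0,0,0],[0,0,0],35],[[0,0,0],[0,0,0],35]]'
python3 -m jog '[[[0,0,0],[-0.1,0,0],35],[[0,0,0],[-0.3,0,0],35],[[0,0,0],[-0.6,0,0],35],[[0,0,0],[-0.8,0,0],35],[[0,0,0],[-0.8,0,0],35],[[0,0,0],[-0.6,0,0],35],[[0,0,0],[-0.4,0,0],35],[[0,0,0],[0,0,0],35]]'
python3 - <<'E'
from h import *
plan([.5590,.0365,.16],89.5)
d=snap("side","pics/s6.png");crop(d,250,160,350,250,7,"pics/s6c.png")
E
```

```text
clock: 11.42
tcp_pos: [0.5469, 0.1871, 0.0685]
tool_rot: [0.543, 0.453, 0.543, -0.452]
contact_force: [0.5, 0.1, -0.6]
gripper_width: 0.0303
clock: 12.08
tcp_pos: [0.5487, 0.1873, 0.162]
tool_rot: [0.545, 0.454, 0.542, -0.451]
contact_force: [1.0, 0.1, 0.6]
gripper_width: 0.03
t 12.08 pos [0.5487 0.1873 0.162 ] q [ 0.1244  0.257   1.6629  0.0001  1.215  -0.0573] w 0.03 F [0.9862 0.0548 0.5547]
axes
 [[ 0.0065  0.9835  0.1806]
 [ 0.0009  0.1806 -0.9836]
 [-1.      0.0066  0.0003]]
TURN [-19.7735   0.0683  -0.0763] 
SHIFT old axes [ 0.0753 -0.6849  6.0089] 
SHIFT new axes [ 0.0782 -6.0299  0.4648]
```

View pics/s6c.png

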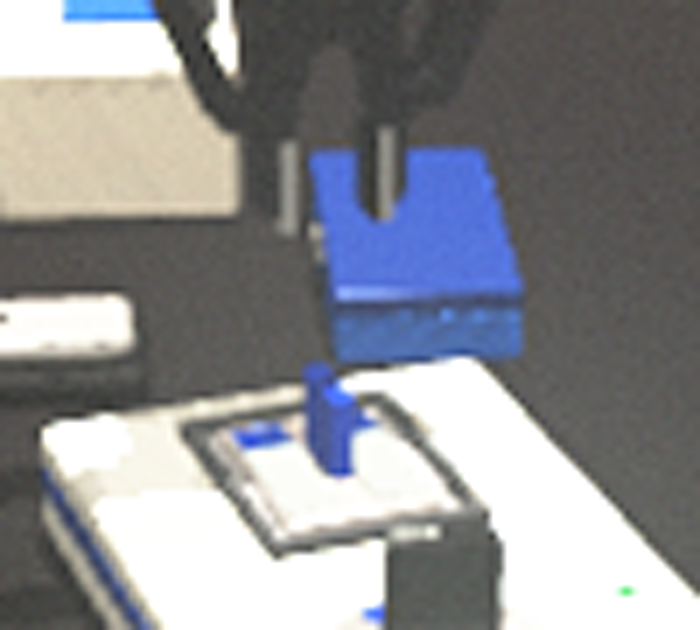

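The carrier lies inside the frame, with the handle at crop (330,420) and the plate within the dark frame. Next I turn the tool for the knob while checking the knob's height with a wireframe.

```bash
python3 -m jog '[[[-1,0,0],[-0.1,-0.08,0.74],45],[[-1,0,0],[0,-0.13,0.74],45],[[-1,0,0],[0,-0.18,0.73],45],[[-1,0,0],[0,-0.23,0.71],45],[[-1,0,0],[0,-0.28,0.69],45],[[-1,0,0],[0,-0.32,0.67],45],[[-1,0,0],[0,-0.37,0.64],45],[[-1,0,0],[0,-0.42,0.6],45]]'
python3 -m jog '[[[-1,0,0],[0,0,0],45],[[-1,0,0],[0,0,0],45],[[-1,0,0],[0,0,0],45],[[-1,0,0],[0,0,0],45],[[-1,0,0],[0,0,0],45],[[-1,0,0],[0,0,0],45],[[-1,0,0],[0,0,0],45],[[-1,0,0],[0,0,0],45]]'
python3 -m jog '[[[-1,0,0],[0,0,0],45],[[-1,0,0],[0,0,0],45],[[-1,0,0],[0,0,0],45],[[-0.8,0,0],[0,0,0],45],[[0,0,0],[0,0,0],45]]'
python3 - <<'E'
from h import *
plan([.5590,.0365,.16],89.5)
d=snap("side","pics/s7.png")
im=cv2.resize(d["frame"][190:290,240:360,::-1],None,fx=6.5,fy=6.5,interpolation=cv2.INTER_CUBIC)
im=np.ascontiguousarray(im)
def P(X,dv=0): u,v=proj(d,X); return (int((u-240+.5)*6.5),int((v+dv-190+.5)*6.5))
c=np.array([.559,.0365])
cv2.imwrite("pics/s7c0.png",im.copy())
for r,z in((.044,.061),(.022,.075)):
    pts=[P([c[0]+r*np.cos(a),c[1]+r*np.sin(a),z]) for a in np.linspace(0,6.3,60)]
    cv2.polylines(im,[np.array(pts)],False,(0,200,255),1)
for z,col in((.107,(0,0,255)),(.098,(0,255,0))):
    pts=[P([c[0]+a,c[1]+b,z]) for a,b in((-.021,-.007),(.021,-.007),(.021,.007),(-.021,.007),(-.021,-.007))]
    cv2.polylines(im,[np.array(pts)],False,col,1)
cv2.imwrite("pics/s7c.png",im)
E
```

```text
clock: 12.8
tcp_pos: [0.5572, 0.0379, 0.1597]
tool_rot: [0.647, 0.284, 0.648, -0.284]
contact_force: [-1.0, -0.4, 0.1]
gripper_width: 0.0384
clock: 13.47
tcp_pos: [0.5571, 0.0388, 0.1596]
tool_rot: [0.7, 0.095, 0.701, -0.095]
contact_force: [-0.5, 0.2, -0.1]
gripper_width: 0.0384
clock: 13.88
tcp_pos: [0.5572, 0.0388, 0.1597]
tool_rot: [0.707, 0.002, 0.708, -0.002]
contact_force: [-0.5, 0.0, -0.1]
gripper_width: 0.0384
t 13.88 pos [0.5572 0.0388 0.1597] q [-0.1433  0.22    1.7133  0.0005  1.2095 -1.7092] w 0.0384 F [-0.5171  0.0486 -0.074 ]
axes
 [[-0.0012  0.0051  1.    ]
 [ 0.0006  1.     -0.0051]
 [-1.      0.0006 -0.0012]]
TURN [ 0.0521 -0.0168 -0.0087] 
SHIFT old axes [-0.0108 -0.0902  0.0712] 
SHIFT new axes [-0.0107 -0.09    0.0715]
```

View pics/s7c.png

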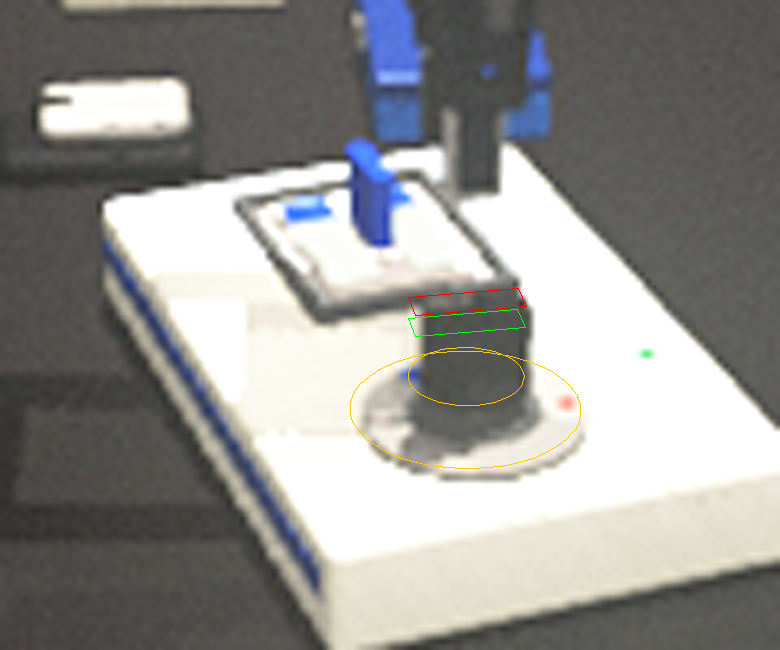

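View pics/s7c0.png

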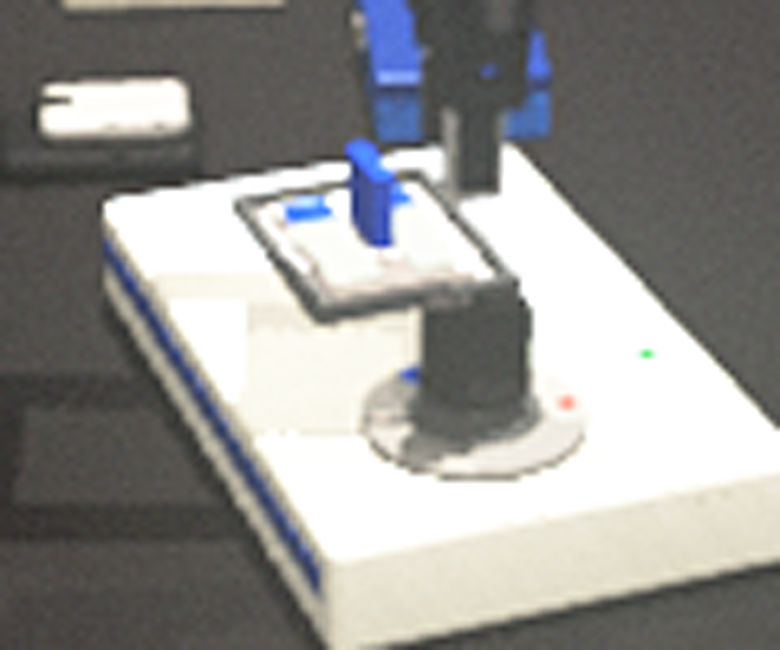

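Side view: the bar's top is at about (478,290) in the crop, consistent with z ≈ 0.108. The skirt's top is then near 0.076, so I grip with the TCP at z ≈ 0.083.

```bash
python3 -m jog '[[[0.05,0,0],[0.3,-0.09,0.07],45],[[0,0,0],[0.5,0,0],45],[[0,0,0],[0.5,0,0],45],[[0,0,0],[0.5,0,0],45],[[0,0,0],[0.5,0,0],45],[[0,0,0],[0.4,0,0],45],[[0,0,0],[0.2,0,0],45],[[0,0,0],[0.15,0,0],45]]'
python3 -m jog '[[[0,0,0],[0,0,0],45],[[0,0,0],[0,0,0],45]]'
python3 - <<'E'
from h import *
plan([.5590,.0365,.083],89.5)
d=snap("side","pics/s8.png");crop(d,240,190,360,290,6.5,"pics/s8c.png")
t=snap("top","pics/t8.png");crop(t,220,170,360,280,5.5,"pics/t8c.png")
E
```

```text
clock: 14.6
tcp_pos: [0.5594, 0.0365, 0.0836]
tool_rot: [0.707, 0.004, 0.707, -0.004]
contact_force: [0.4, 0.5, 0.0]
gripper_width: 0.0384
clock: 14.77
tcp_pos: [0.5603, 0.0364, 0.0852]
tool_rot: [0.708, 0.004, 0.706, -0.004]
contact_force: [0.8, -0.2, -1.1]
gripper_width: 0.0384
t 14.77 pos [0.5603 0.0364 0.0852] q [-0.1468  0.3254  1.7522  0.0005  1.0622 -1.7073] w 0.0384 F [ 0.7644 -0.2164 -1.1244]
axes
 [[ 0.0018  0.0105  0.9999]
 [ 0.0002  0.9999 -0.0105]
 [-1.      0.0002  0.0018]]
TURN [-0.0249  0.0255 -0.0026] 
SHIFT old axes [ 0.0888  0.0038 -0.052 ] 
SHIFT new axes [ 0.0889  0.0039 -0.0518]
```

View pics/s8c.png

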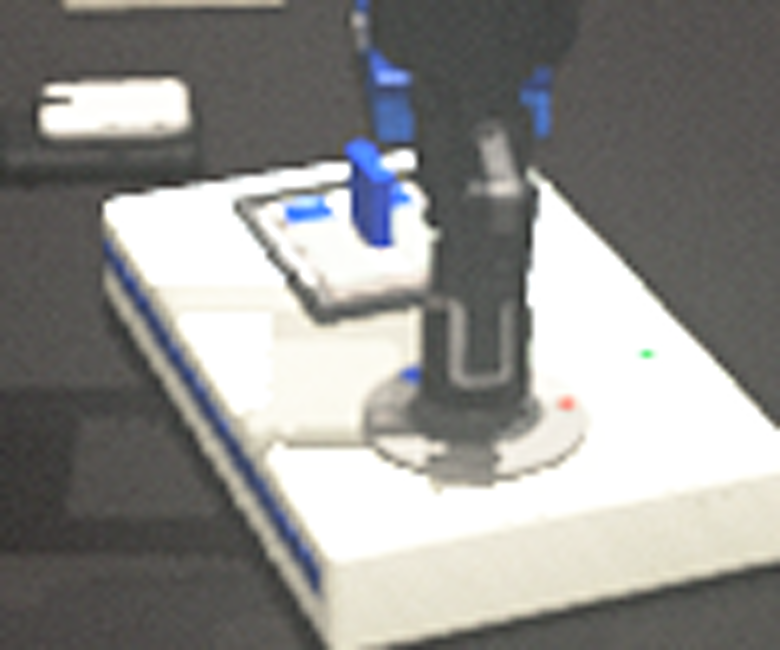

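View pics/t8c.png

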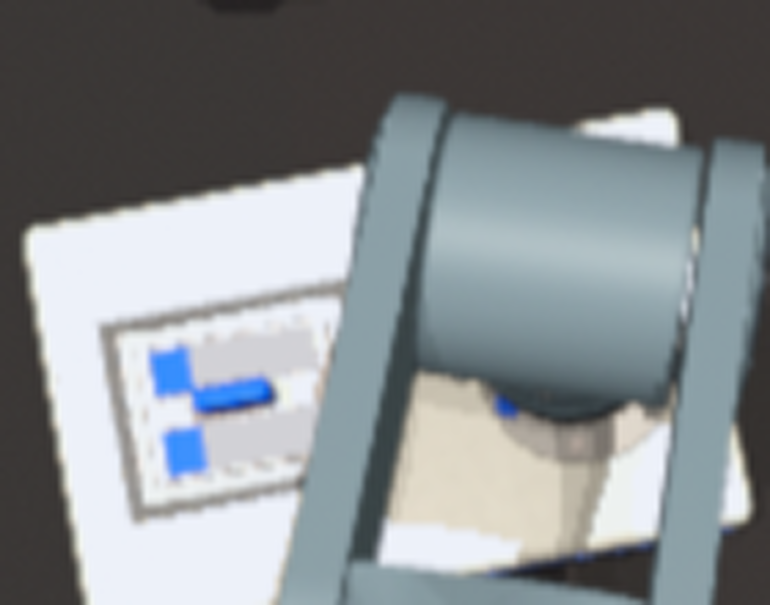

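The bar sits centred between the pads, and the carrier is well inside the frame (top crop (235,395)). I close on the bar.

```bash
python3 -m jog '[[[0,0,0],[0.08,0,-0.03],45],[[0,0,0],[0,0,0],25],[[0,0,0],[0,0,0],18],[[0,0,0],[0,0,0],10],[[0,0,0],[0,0,0],0],[[0,0,0],[0,0,0],0],[[0,0,0],[0,0,0],0],[[0,0,0],[0,0,0],0]]'
python3 - <<'E'
from h import *
plan([.5590,.0365,.083],89.5); print(read_state()["ft_torque"])
E
```

```text
clock: 15.53
tcp_pos: [0.5594, 0.035, 0.0835]
tool_rot: [0.708, 0.003, 0.707, -0.004]
contact_force: [-1.2, -6.3, 1.8]
gripper_width: 0.0134
t 15.53 pos [0.5594 0.035  0.0835] q [-0.1483  0.3262  1.7552 -0.002   1.0582 -1.7075] w 0.0134 F [-1.2381 -6.2721  1.831 ]
axes
 [[ 0.0017  0.0105  0.9999]
 [-0.002   0.9999 -0.0105]
 [-1.     -0.002   0.0017]]
TURN [-0.026   0.0241  0.0289] 
SHIFT old axes [ 0.0218  0.0609 -0.0186] 
SHIFT new axes [ 0.022   0.0609 -0.0185]
[-0.9337  0.2894 -0.0624]
```

```bash
python3 -m jog '[[[0,0,0],[0,-0.06,0],0],[[0,0,0],[0.08,0,0],0],[[0,0,0],[0.08,0,0],0],[[0,0,0],[0.08,0,0],0],[[0,0,0],[0.08,0,0],0],[[0,0,0],[0.06,0,0],0],[[0,0,0],[0,0,0],0],[[0,0,0],[0,0,0],0]]'
python3 - <<'E'
from h import *
plan([.5590,.035,.0745],89.5); print(read_state()["ft_torque"])
E
```

```text
clock: 16.2
tcp_pos: [0.5595, 0.0348, 0.0745]
tool_rot: [0.708, 0.004, 0.707, -0.004]
contact_force: [-5.4, -1.0, 11.2]
gripper_width: 0.0131
t 16.2 pos [0.5595 0.0348 0.0745] q [-0.1495  0.3402  1.7587  0.      1.041  -1.7102] w 0.0131 F [-5.4137 -0.9545 11.1535]
axes
 [[ 0.0017  0.0101  0.9999]
 [-0.0002  0.9999 -0.0101]
 [-1.     -0.0002  0.0017]]
TURN [-0.0202  0.024   0.0029] 
SHIFT old axes [-0.0004  0.006  -0.02  ] 
SHIFT new axes [-0.0004  0.006  -0.02  ]
[-0.0801  0.7634 -0.0056]
```

At the stop: 9.0 mm of travel and 11 N. Now I turn clockwise.

```bash
python3 -m jog '[[[0.5,0,0],[0,0,0],0],[[1,0,0],[0,0,0],0],[[1,0,0],[0,0,0],0],[[1,0,0],[0,0,0],0],[[1,0,0],[0,0,0],0],[[1,0,0],[0,0,0],0],[[1,0,0],[0,0,0],0],[[0.5,0,0],[0,0,0],0]]'
python3 - <<'E'
from h import *
plan([.5590,.035,.0745],29.5); print(read_state()["ft_torque"])
E
```

```text
clock: 16.87
tcp_pos: [0.56, 0.0362, 0.0745]
tool_rot: [0.686, 0.177, 0.684, -0.175]
contact_force: [-1.9, 5.4, 8.9]
gripper_width: 0.0131
t 16.87 pos [0.56   0.0362 0.0745] q [-0.1483  0.3402  1.7586  0.0028  1.0401 -1.2181] w 0.0131 F [-1.8563  5.359   8.9096]
axes
 [[ 0.003   0.4815  0.8764]
 [ 0.002   0.8764 -0.4815]
 [-1.      0.0032  0.0017]]
TURN [ 7.929   0.0115 -0.0511] 
SHIFT old axes [ 0.0007 -0.0619 -0.0095] 
SHIFT new axes [ 0.0009 -0.0576  0.0245]
[0.9508 0.3217 0.0546]
```

```bash
python3 -m jog '[[[1,0,0],[0.02,0,0],0],[[1,0,0],[0,0,0],0],[[1,0,0],[0,0,0],0],[[1,0,0],[0,0,0],0],[[1,0,0],[0,0,0],0],[[1,0,0],[0,0,0],0],[[1,0,0],[0,0,0],0],[[0.9,0,0],[0,0,0],0]]'
python3 -m jog '[[[0,0,0],[0,0,0],0],[[0,0,0],[0,0,0],0]]'
python3 - <<'E'
from h import *
plan([.5590,.035,.0745],29.4); print(read_state()["ft_torque"])
E
```

```text
clock: 17.53
tcp_pos: [0.5612, 0.0373, 0.0745]
tool_rot: [0.612, 0.358, 0.61, -0.353]
contact_force: [1.7, 10.7, 9.2]
gripper_width: 0.0127
clock: 17.7
tcp_pos: [0.5612, 0.0374, 0.0745]
tool_rot: [0.613, 0.357, 0.611, -0.352]
contact_force: [0.7, 10.4, 8.6]
gripper_width: 0.0129
t 17.7 pos [0.5612 0.0374 0.0745] q [-0.1471  0.3409  1.7576  0.0052  1.0376 -0.6697] w 0.0129 F [ 0.7188 10.4451  8.5699]
axes
 [[ 0.006   0.8678  0.4969]
 [ 0.0036  0.4968 -0.8678]
 [-1.      0.0071 -0.0001]]
TURN [ 0.098  -0.0024 -0.101 ] 
SHIFT old axes [ 0.001  -0.124   0.0375] 
SHIFT new axes [ 0.0018 -0.1237  0.0384]
[ 1.6683 -0.2252  0.0182]
```

```bash
python3 -m jog '[[[0.1,0,0],[0,0.045,-0.08],0],[[0,0,0],[0,0,0],0],[[0,0,0],[-0.1,0,0],0],[[0,0,0],[-0.1,0,0],0],[[0,0,0],[-0.1,0,0],0],[[0,0,0],[-0.05,0,0],0],[[0,0,0],[0,0,0],0]]'
python3 - <<'E'
from h import *
plan([.5590,.035,.0745],29.4); print(read_state()["ft_torque"])
E
```

```text
clock: 18.28
tcp_pos: [0.5611, 0.0375, 0.0828]
tool_rot: [0.612, 0.358, 0.609, -0.356]
contact_force: [5.3, 2.7, 2.6]
gripper_width: 0.0127
t 18.28 pos [0.5611 0.0375 0.0828] q [-0.145   0.3283  1.7543  0.0016  1.0533 -0.659 ] w 0.0127 F [5.3315 2.6866 2.6258]
axes
 [[ 0.0059  0.8712  0.4909]
 [ 0.0005  0.4909 -0.8712]
 [-1.      0.0054  0.0024]]
TURN [ 0.0005  0.0346 -0.077 ] 
SHIFT old axes [ 0.3307 -0.1258  0.0461] 
SHIFT new axes [ 0.3313 -0.124   0.0469]
[ 0.478  -1.1409  0.0558]
```

Nearly out: 8.3 mm up, with 2.6 N left of the spring. I open and retreat.

```bash
python3 -m jog '[[[0,0,0],[0,0,0],18],[[0,0,0],[0,0,0],25],[[0,0,0],[0,0,0],40],[[0,0,0],[0,0,0],45],[[0,0,0],[0,0,0],45]]'
python3 -m jog '[[[0,0,0],[-0.3,0,0],45],[[0,0,0],[-0.6,0,0],45],[[0,0,0],[-0.8,0,0],45],[[0,0,0],[-0.8,0,0],45],[[0,0,0],[-0.8,0,0],45],[[0,0,0],[-0.8,0,0],45],[[0,0,0],[-0.8,0,0],45],[[0,0,0],[-0.4,0,0],45]]'
python3 - <<'E'
from h import *
plan([.35,-.30,.22],29.4)
E
```

```text
clock: 18.7
tcp_pos: [0.5582, 0.0372, 0.081]
tool_rot: [0.61, 0.357, 0.611, -0.357]
contact_force: [-0.4, -0.9, 0.2]
gripper_width: 0.0385
clock: 19.37
tcp_pos: [0.5601, 0.037, 0.2175]
tool_rot: [0.612, 0.358, 0.609, -0.356]
contact_force: [0.9, 0.1, -0.8]
gripper_width: 0.0384
t 19.37 pos [0.5601 0.037  0.2175] q [-0.1456  0.1595  1.6603  0.0004  1.3168 -0.6589] w 0.0384 F [ 0.8932  0.0792 -0.7561]
axes
 [[ 0.0051  0.8712  0.491 ]
 [-0.0004  0.491  -0.8712]
 [-1.      0.0043  0.0028]]
TURN [ 0.0011  0.0402 -0.061 ] 
SHIFT old axes [ -0.1373 -13.9394   7.6192] 
SHIFT new axes [ -0.0993 -13.9393   7.62  ]
```

Next I move the arm aside so the top camera can see everything.

```bash
python3 -m jog '[[[0,0,0],[0,-0.4,0.22],45],[[0,0,0],[0,-0.8,0.44],45],[[0,0,0],[0,-0.9,0.5],45],[[0,0,0],[0,-0.9,0.5],45],[[0,0,0],[0,-0.9,0.5],45],[[0,0,0],[0,-0.9,0.5],45],[[0,0,0],[0,-0.9,0.5],45],[[0,0,0],[0,-0.9,0.5],45]]'
python3 -m jog '[[[0,0,0],[0,-0.9,0.5],45],[[0,0,0],[0,-0.9,0.5],45],[[0,0,0],[0,-0.9,0.5],45],[[0,0,0],[0,-0.9,0.5],45],[[0,0,0],[0,-0.9,0.5],45],[[0,0,0],[0,-0.9,0.5],45],[[0,0,0],[0,-0.6,0.3],45],[[0,0,0],[0,0,0],45]]'
python3 - <<'E'
from h import *
t=snap("top","pics/t9.png");crop(t,220,180,360,290,5.7,"pics/t9c.png")
d=snap("side","pics/s9.png");crop(d,240,190,360,290,6.5,"pics/s9c.png")
E
```

```text
clock: 20.03
tcp_pos: [0.4581, -0.1244, 0.2126]
tool_rot: [0.61, 0.357, 0.611, -0.357]
contact_force: [1.1, 0.7, 0.6]
gripper_width: 0.0383
clock: 20.7
tcp_pos: [0.3675, -0.2709, 0.2126]
tool_rot: [0.609, 0.358, 0.61, -0.358]
contact_force: [0.1, -0.1, 0.4]
gripper_width: 0.0386
```

View pics/t9c.png

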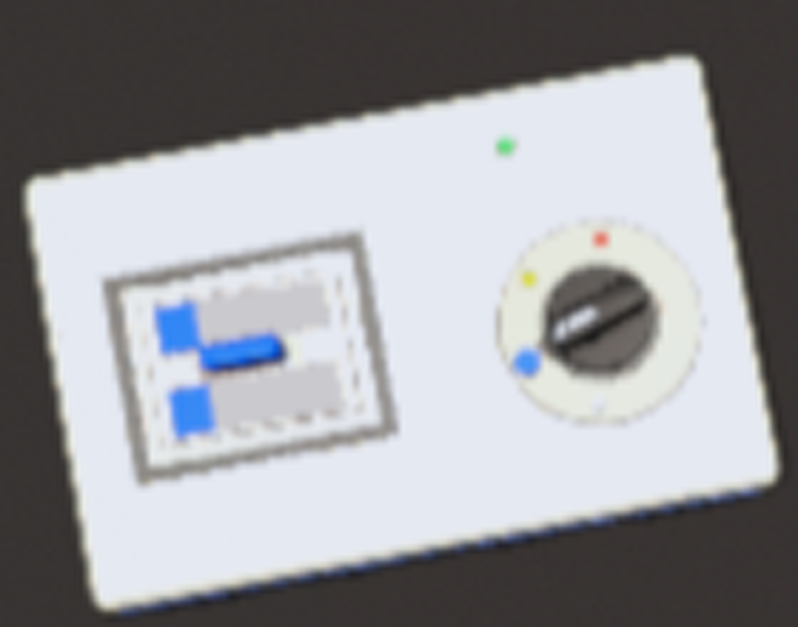

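View pics/s9c.png

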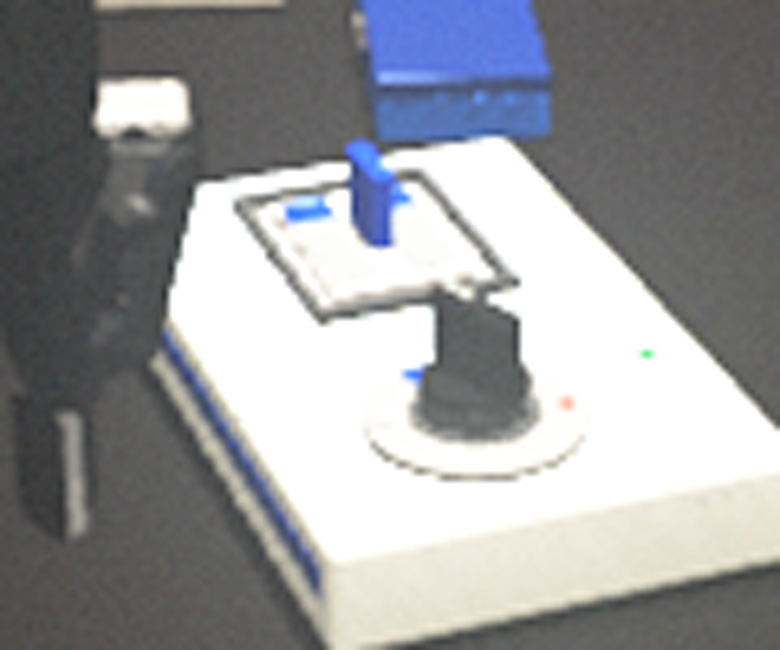

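View pics/t9.png

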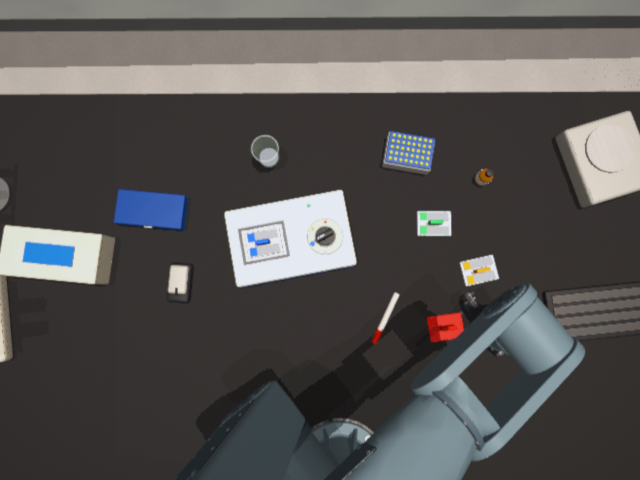

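Final views: the carrier lies centred within the frame and lengthwise (top crop (245,355)). The pointer (560,340) aims at the blue dot (526,362). The skirt's lower edge in the side view is at row 257.7, against 257.6 before the push, so the knob is fully out. The other objects are at their original pixels.

```bash
python3 -c "
from plant import *
print(hand_in()); print(read_state()['clock'])"
```

```text
the job is handed in; nothing more can be done
None
the job is handed in; nothing more can be done
```

The blue-handled carrier is in the slide warmer's frame and the selector knob is at the blue dot. I handed the job in at about 21 s of the 54 s allowed.

- **Carrier:** I lifted it level by its blade, turned it to the frame's direction and lowered it in small steps. Contact came at TCP z 0.0693 against 0.0692 expected, with at most about 9 N of force. The last top picture shows it lengthwise inside the frame with clearance all round.
- **Knob:** I pushed it in 9.0 mm to its stop, turned it 60° clockwise, let it rise in the grip and then opened the jaws. The pointer lines up with the blue dot within about 2°. In the side picture the skirt's edge is back at its starting row (257.7 against 257.6), so the knob is fully out.
- **Rest of the bench:** the things in view sit at the same pixels as at the start, and the arm touches nothing. In the last top picture the arm hid the brown look-alike carrier, so I did not check that one.
- **Disagreements:** the side camera placed points on the warmer up to about 10 mm nearer in y than the top camera did. I relied on the top view for positions and used the side view only to compare things within one picture. While I turned the knob, the side force reached about 10 N because the tool was about 2 mm off the knob's axis; I relieved it before letting go.

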